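# Slide the drip tray home into the contact grill

## Robot

A 6-joint arm with a two-finger parallel gripper is mounted at the origin on a cart in front of the work surface, level with it; the furniture and walls round the work are solid. World frame = base frame: x ahead of the robot, y to its left, z up, the work surface at z = 0. Lengths are in m, angles in degrees, forces in N, time in s.
With the tool pointing down it reaches from about 0.375 to 0.9 m from the base axis. Payload 3.1 kg.
Tool frame: the origin (TCP) lies between the finger pads; the fingertips stand 22 mm ahead of it and the grasp point (between the pads) lies 3 mm ahead of it (bot.tip_extent is the distance from the TCP to the fingertips, in m); y points along the fingers, z is the direction in which the jaws open and shut, and the axes are right-handed (so a half turn about y gives the same grasp; the last joint's range is limited). The gripper opens to 87 mm and grips with 3 to 60 N. Pads are 19 mm wide; open, the fingers measure 117 mm over their backs; the gripper's body (75 mm by 190 mm) begins 51 mm behind the grasp point.
Start: joints at [-80.644, 30.224, 82.088, -0, 67.689, -10.227], TCP at [0.21, -0.589, 0.245] pointing down, gripper open.
Joint ranges: [-176.69, 176.69], [-43.24, 126.21], [12.49, 139.97], [-82, 262], [0, 151.66], [-163.58, 163.58]. Speed limits (degrees/s): [159.86, 159.86, 180, 180, 180, 180].

## Interface

Orientations are given as a 3x3 rotation matrix whose columns are the frame's x, y, z axes.
In Python, from rig import bot, eyes, models gives the robot as it stands. The module is installed in compiled form; this text tells all that it offers.
- The arm moves only by the tool arm_command, never from a script. Its arguments are lists of equal length, an entry for each row: "translation": the shift along the tool's x, y, z each as a share of 0.08 m, from -1 to 1, a list of three; "rotation": the turn, a rotation vector about the tool's x, y, z each as a share of 60 degrees, from -1 to 1, a list of three; "grip": the closure, from -1 (fully open) to 1 (shut), so that 0 is half open. In form: {"translation": [[x, y, z], ...], "rotation": [[rx, ry, rz], ...], "grip": [grip, ...]}. A call has 1 to 5 rows; each row is the pose to reach, as a shift and turn from the pose commanded when the call began, along the tool's axes at that moment; what a row does not reach only later rows make up. A row lasts 1/10 s, in which the tool goes at most 50 mm and 8.59 degrees, less where a joint would pass 70% of its speed; a pose out of reach is approached as far as the arm can. A call with a number of a shift or a turn outside -1 to 1 is refused whole. A call with a gripper value outside its range is refused whole. The fingers move at their own pace and stop on an object; the grip force is fixed at half the most. Time passes only in rows, so rows that repeat a pose let the fingers close. It gives the time, the measured TCP pose, the force and the opening at its end, in the units of the state.
- bot.read_state(): the state, without advancing time (a new reading comes with each control period).
- eyes.capture(name): name is "scene" or "top" or "wrist"; returns a dict with "image" (400x640x3 uint8, blue, green, red), "mtx" (3x3 intrinsics, pixels), "rvec" (rotation vector, rad) and "tvec" (3), from world to camera coordinates, as OpenCV has them; the wrist camera has in their place "hand_eye" (4x4, takes a point from camera to tool coordinates, whose origin is the TCP and whose axes are the tool frame's). Camera axes: x right, y down, z forward; pixel columns grow to the right and rows downward; lengths in m; the calibration is good to about 2 mm. A picture is of the moment at which its call begins: read the wrist's pose just before it. There is no depth.
- bot.hand_in(): hands the job in, once; it reports no verdict.
Trained networks look in the newest picture that a camera, given by its name, has taken for a name from the list of things; names that differ only in an ending like _2 or _b are one class to them, and where a whole thing is asked for, a point or a joint stands for the part that bears it (a point fixed in the world has none). Each returns a list of dicts, best first, with "conf" (0 to 1); they miss things now and then, are a little off and sometimes report something else, mostly with a low value. They report only what shows in the picture. A call takes as long as a camera call.
- models.recognise(camera, thing): "extent" ([left, top, right, bottom] as shares, 0 to 1, of the picture: columns of its width, rows of its height, round what is visible of it).
- models.spot_point(camera, thing): "point" ([column, row] as shares, 0 to 1, of the picture: columns of its width, rows of its height: a listed point, or the origin of a listed thing).
The state is a dict: "time_s": time; "joint_positions": joint angles; "qvel": joint speeds; "tau": joint torques, N m; "position": TCP position; "tcp_rot": TCP orientation; "force": force on the tool from outside, world axes, zero at the start; "moment": the same for the moment, N m; "opening": opening from 0.0 (shut) to 1.0 (fully open).
Only numpy, scipy, OpenCV 4.12 (cv2) and the standard library are available. Lean on these libraries where they do the work, as an engineer would, in place of code of your own. Each camera call takes 0.05 s, during which the arm holds its last target. There are 200 camera calls.

## Task

Slide the steel drip tray, which has a black upright grip, leading end first into the bay in the left-hand end of the contact grill until it lies flat and fully home against its stop, then let go. The channel inside cannot be seen and sits off-centre by an unknown amount, so feel your way along its side walls and never force it: press the tray on the grill with no more than about 20 N. Leave the jar, mug, garlic and lemon where they are.

Things in the scene. Friction and masses are not known exactly. Their poses are not given: they have to be found in the camera images.
- grill: Closed contact grill (black base, steel lid, bar handle on the robot's side), 200 (own x) x 180 x 104 mm, fixed. Origin: centre of underside. Own +x: the way the tray slides in; the bay opens at the -x end (58 mm high; the lid starts 28 mm behind it). Hidden in the bay is a rigid straight channel parallel to own x, 104 mm wide for the 100 mm tray; see mouth, bay_roof.
- mouth (a point): Centre of the bay's mouth on the grill's -x end face, 8 mm above the worktop; axes as the grill's. Mouth 132 mm wide, 32 mm high; its floor is the worktop. Behind it: from 18 mm inside, a funnel (135 mm wide, two walls at 30 degrees to own x); from 45 mm inside, the straight channel; 82 to 110 mm inside (differs each time), two rigid end lugs.
- bay_roof (a point): Upper edge of the mouth, 32 mm above the worktop, at mid width. NOTE: funnel, channel and lugs share one centre line, which lies up to 12 mm to either side (own y) of the mouth's centre line, differently each time, and cannot be measured, only felt: it must be found by contact.
- seat_plate (a joint): Hidden sliding plate at the end of the channel, pushed ahead by the tray's leading end against about 2 N of friction, no spring: 0 = untouched (face 8 mm short of the end lugs), 0.008 m = flush with the end lugs, tray fully home. It stays where it is pushed.
- tray_grip (a point): Centre, 26 mm above the underside, of the drip tray's black upright grip: block 34 mm long (tray's own x), 14 wide (own y), 52 high. Tray axes: +x to the leading end, z up. A black bar 14 mm wide, 10 high joins it to the pan, whose rear wall is 58 mm ahead of the grip's centre.
- tray: Loose drip tray, 0.15 to 0.31 kg: steel pan 110 mm long (own x) x 100 wide x 16 high (black rear wall 20), leading corners rounded to 6 mm radius. Origin: on the underside at the pan's centre, 115 mm ahead of the grip along own x. (Wall cabinets hang over the worktop beyond about world x = 0.57 m, from 0.4 m up: keep the wrist clear.)
- tray_nose (a point): Middle of the pan's leading edge, 8 mm above the underside, 170 mm ahead of the grip's centre along the tray's own x; axes as the tray's.
- honey_jar: Honey jar with black lid, 63 mm across, 94 high, loose; origin at the centre of its underside. Bystander.
- mug_tea: Green and white mug, 78x116x101 mm, loose; origin on its underside. Bystander.
- garlic: Garlic bulb, 56 mm, loose; origin at its underside. Bystander.
- lemon: Lemon, 72x57x58 mm, loose; origin at its underside. Bystander.

How it is judged:
By the outcome, as a careful person would: the job done as asked, in the order asked, and still so for the second after the job is handed in, with the robot touching nothing.
It also fails if it takes over 72 s, if anything falls off the work surface, if the arm or the gripper's body presses on something with over 40 N, if the wrist force passes 120 N, or if a joint passes its speed limit or range.

## Working session

There is one attempt and no reset: what is moved stays moved. The work goes in short steps, Python scripts to look and compute and a tool call to move; the robot and the scene stay as the last step left them, time stands still between calls to the robot, and variables do not carry over. Pictures are saved under pics/ and viewed, about 8 in all and at most 12, crops included, and the job is handed in when it is done.

Besides the shell and the picture viewer there is one more tool, called after "Emit:" in YAML: its name, and indented under it one key for each argument. arm_command: Moves the arm, as the interface text tells. Shift numbers are shares of 0.08 m and turn numbers shares of 60 degrees, none past 1 either way. Its arguments: {"type":"object","properties":{"translation":{"type":"array"},"rotation":{"type":"array"},"grip":{"type":"array"}},"required":["translation","rotation","grip"]}

```bash
mkdir -p pics; cat > h.py <<'E'
import numpy as np, cv2
from rig import bot, eyes, models
def ray(c,u,v):
    R=cv2.Rodrigues(np.array(c['rvec'],float))[0];t=np.array(c['tvec'],float).ravel()
    p=cv2.undistortPoints(np.array([[[u,v]]],float),np.array(c['mtx'],float),None)[0,0]
    return -R.T@t, R.T@np.array([p[0],p[1],1.])
def onz(c,u,v,z):
    o,d=ray(c,u,v);return o+d*(z-o[2])/d[2]
def proj(c,P):
    return cv2.projectPoints(np.array(P,float).reshape(-1,3),np.array(c['rvec'],float),np.array(c['tvec'],float),np.array(c['mtx'],float),None)[0].reshape(-1,2)
def tri(rs):
    A=0;b=0
    for o,d in rs:
        d=d/np.linalg.norm(d);M=np.eye(3)-np.outer(d,d);A=A+M;b=b+M@o
    return np.linalg.solve(A,b)
E
python3 - <<'E'
from h import *
np.set_printoptions(precision=4,suppress=True)
s=bot.read_state();print({k:np.round(v,3) for k,v in s.items()})
C={n:eyes.capture(n) for n in('scene','top')}
for n in C: cv2.imwrite(f'pics/{n}0.png',C[n]['image'])
hz=dict(tray_grip=.026,tray=0,tray_nose=.008,mouth=.008,bay_roof=.032,grill=0,honey_jar=0,mug_tea=0,garlic=0,lemon=0)
for th in hz:
    for n in C:
        for r in models.spot_point(n,th)[:2]:
            u,v=np.array(r['point'])*[640,400]
            print(th,n,round(r['conf'],2),round(u,1),round(v,1),onz(C[n],u,v,hz[th]))
E
```

```text
{'time_s': np.float64(0.0), 'joint_positions': array([-80.644,  30.278,  82.157,  -0.   ,  67.69 , -10.226]), 'qvel': array([ 0.014, -0.006,  0.006, -0.006, -0.007, -0.012]), 'tau': array([  0.001, -44.004, -17.659,   0.063,   0.058,  -0.   ]), 'position': array([ 0.209, -0.588,  0.244]), 'tcp_rot': array([[-0.942, -0.   ,  0.335],
       [-0.335,  0.002, -0.942],
       [-0.   , -1.   , -0.002]]), 'force': array([ 0.153, -0.058, -0.683]), 'moment': array([-0.   ,  0.009, -0.059]), 'opening': np.float64(0.999)}
tray_grip scene 0.73 308.4 270.4 [0.4433 0.3123 0.026 ]
tray_grip top 0.62 265.3 241.4 [0.4421 0.3209 0.026 ]
tray scene 0.9 348.1 247.7 [0.441  0.1894 0.    ]
tray top 0.73 305.6 242.1 [0.4423 0.1947 0.    ]
tray top 0.67 378.4 230.1 [ 0.4794 -0.0403  0.    ]
tray_nose scene 0.76 364.2 235.7 [0.4378 0.1395 0.008 ]
tray_nose top 0.9 320.1 243.1 [0.4377 0.1482 0.008 ]
tray_nose top 0.61 407.6 233.1 [ 0.4679 -0.1324  0.008 ]
mouth scene 0.81 402.8 197.1 [ 0.4604 -0.0197  0.008 ]
mouth scene 0.34 244.5 342.5 [0.4042 0.5205 0.008 ]
mouth top 0.71 378.9 231.5 [ 0.4737 -0.0405  0.008 ]
bay_roof scene 0.84 403.6 187.1 [ 0.4713 -0.0289  0.032 ]
bay_roof top 0.56 379.3 228.7 [ 0.479  -0.0384  0.032 ]
bay_roof top 0.29 346.6 167.9 [0.6799 0.0596 0.032 ]
grill scene 0.58 429.7 174.2 [ 0.4718 -0.1377  0.    ]
grill scene 0.31 346.3 246.3 [0.4467 0.1902 0.    ]
grill top 0.64 403.8 231.4 [ 0.4746 -0.1221  0.    ]
grill top 0.4 204.7 253.1 [0.4094 0.5163 0.    ]
honey_jar scene 0.65 324.8 166.2 [0.6756 0.0635 0.    ]
honey_jar top 0.56 344.0 170.6 [0.6807 0.0658 0.    ]
mug_tea scene 0.95 271.8 192.3 [0.6958 0.2299 0.    ]
mug_tea top 0.57 296.3 168.4 [0.6895 0.225  0.    ]
garlic scene 0.68 231.4 217.9 [0.6954 0.3578 0.    ]
garlic top 0.77 258.6 168.3 [0.6906 0.3509 0.    ]
lemon scene 0.5 245.1 341.5 [0.4082 0.5171 0.    ]
lemon top 0.8 205.1 251.3 [0.4152 0.5152 0.    ]
```

```bash
python3 - <<'E'
import cv2,numpy as np
a=cv2.imread('pics/scene0.png')[120:380,180:520];b=cv2.imread('pics/top0.png')[140:300,180:480]
cv2.imwrite('pics/a.png',np.vstack([cv2.resize(a,(700,535))[:,:],]));cv2.imwrite('pics/b.png',cv2.resize(b,(800,427),interpolation=cv2.INTER_CUBIC))
E
```

```text
(no output)
```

View pics/a.png

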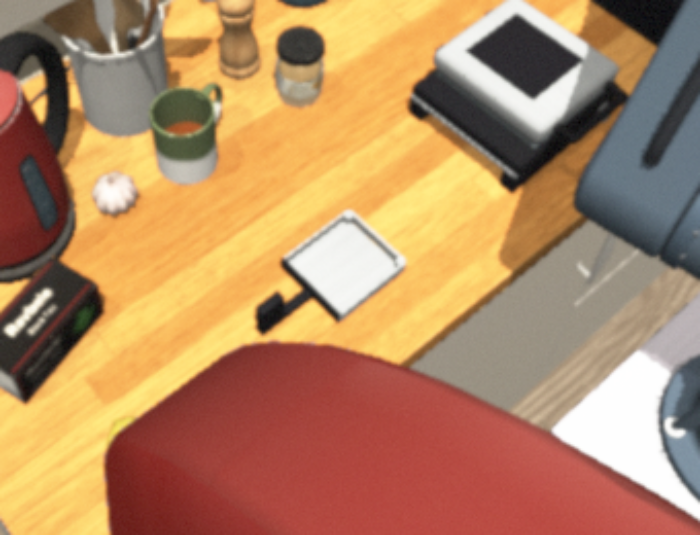

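View pics/b.png

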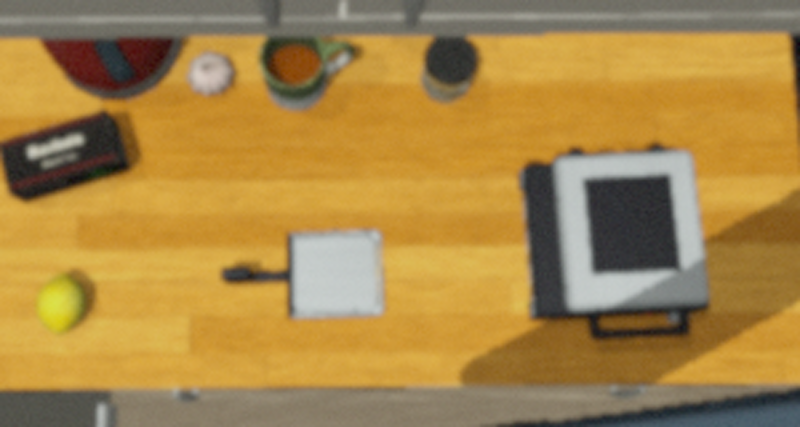

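The grill's bay end faces the tray, with the tray grip at its far side and both nearly aligned. I'll move over toward them now.

Emit:
arm_command:
  translation:
    - [-0.2,0,-0.17]
    - [-0.4,0,-0.34]
    - [-0.6,0,-0.5]
    - [-0.8,0,-0.67]
    - [-1,0,-0.84]
  rotation:
    - [0,-0.14,0]
    - [0,-0.28,0]
    - [0,-0.42,0]
    - [0,-0.56,0]
    - [0,-0.7,0]
  grip: [-1,-1,-1,-1,-1]

```text
time_s: 1.6
position: [0.2627, -0.498, 0.2446]
tcp_rot: [[-0.471, 0.0, 0.882], [-0.882, -0.0, -0.471], [0.0, -1.0, 0.0]]
force: [-0.5, -0.2, 0.8]
opening: 1.004
```

Emit:
arm_command:
  translation:
    - [-0.25,0,0]
    - [-0.5,0,0]
    - [-0.75,0,0]
    - [-1,0,0.05]
  rotation:
    - [0,-0.12,0]
    - [0,-0.24,0]
    - [0,-0.36,0]
    - [0,-0.474,0]
  grip: [-1,-1,-1,-1]

```text
time_s: 2.0
position: [0.3041, -0.4293, 0.2447]
tcp_rot: [[0.005, -0.0, 1.0], [-1.0, 0.0, 0.005], [-0.0, -1.0, -0.0]]
force: [0.3, 0.4, -0.0]
opening: 1.001
```

Emit:
arm_command:
  translation:
    - [-0.5,0,0.3]
    - [-1,0,0.6]
  rotation:
    - [0,0,0]
    - [0,0,0]
  grip: [-1,-1]

```text
time_s: 2.2
position: [0.3525, -0.3497, 0.2447]
tcp_rot: [[-0.002, 0.001, 1.0], [-1.0, -0.001, -0.002], [0.001, -1.0, 0.001]]
force: [0.0, -0.6, -0.9]
opening: 0.995
```

Emit:
arm_command:
  translation:
    - [-0.5,0,0.3]
    - [-1,0,0.6]
  rotation:
    - [0,0,0]
    - [0,0,0]
  grip: [-1,-1]

```text
time_s: 2.4
position: [0.4006, -0.2688, 0.2448]
tcp_rot: [[-0.0, 0.001, 1.0], [-1.0, -0.0, -0.0], [0.0, -1.0, 0.001]]
force: [0.5, -0.7, 0.2]
opening: 1.002
```

Emit:
arm_command:
  translation:
    - [-0.5,0,0.3]
    - [-1,0,0.6]
  rotation:
    - [0,0,0]
    - [0,0,0]
  grip: [-1,-1]

```text
time_s: 2.6
position: [0.4487, -0.1886, 0.2449]
tcp_rot: [[0.0, 0.001, 1.0], [-1.0, -0.001, 0.0], [0.001, -1.0, 0.001]]
force: [0.7, -0.3, 0.3]
opening: 1.003
```

Emit:
arm_command:
  translation:
    - [-0.5,0,0]
    - [-1,0,0]
  rotation:
    - [0,0,0]
    - [0,0,0]
  grip: [-1,-1]

```text
time_s: 2.8
position: [0.4485, -0.1085, 0.2447]
tcp_rot: [[0.001, 0.001, 1.0], [-1.0, -0.0, 0.001], [0.0, -1.0, 0.001]]
force: [0.7, 0.7, -0.0]
opening: 0.994
```

Emit:
arm_command:
  translation:
    - [-0.5,0,0]
    - [-1,0,0]
  rotation:
    - [0,0,0]
    - [0,0,0]
  grip: [-1,-1]

```text
time_s: 3.0
position: [0.4478, -0.0286, 0.2448]
tcp_rot: [[0.0, 0.001, 1.0], [-1.0, -0.0, 0.0], [0.0, -1.0, 0.001]]
force: [0.1, 0.4, 0.4]
opening: 1.004
```

Emit:
arm_command:
  translation:
    - [-0.5,0,0]
    - [-1,0,0]
    - [-1,0,0]
    - [-1,0,0]
  rotation:
    - [0,0,0]
    - [0,0,0]
    - [0,0,0]
    - [0,0,0]
  grip: [-1,-1,-1,-1]

```text
time_s: 3.4
position: [0.4478, 0.0505, 0.2448]
tcp_rot: [[0.003, 0.001, 1.0], [-1.0, -0.001, 0.003], [0.001, -1.0, 0.001]]
force: [0.5, -0.5, -0.1]
opening: 1.0
```

```bash
cat >> h.py <<'E'
def wrist():
    s=bot.read_state();c=eyes.capture('wrist');H=np.array(c['hand_eye'])
    T=np.eye(4);T[:3,:3]=s['tcp_rot'];T[:3,3]=s['position'];W=np.linalg.inv(T@H)
    c['rvec']=cv2.Rodrigues(W[:3,:3])[0];c['tvec']=W[:3,3];return c
hz=dict(tray_grip=.026,tray=0,tray_nose=.008,mouth=.008,bay_roof=.032,grill=0)
def spots(n,c,ths=hz):
    for th in ths:
        for r in models.spot_point(n,th)[:1]:
            u,v=np.array(r['point'])*[640,400]
            print(th,n,round(r['conf'],2),round(u,1),round(v,1),np.round(onz(c,u,v,hz[th]),4))
E
python3 - <<'E'
from h import *
np.set_printoptions(precision=4,suppress=True)
c=wrist();print(c['hand_eye'],-cv2.Rodrigues(c['rvec'])[0].T@c['tvec'])
cv2.imwrite('pics/w1.png',c['image']);spots('wrist',c)
import pickle;pickle.dump(c,open('w1.pkl','wb'))
E
```

```text
[[ 0.0002  0.9681  0.2507 -0.0691]
 [ 0.0003 -0.2507  0.9681 -0.1411]
 [ 1.     -0.0001 -0.0004 -0.0001]
 [ 0.      0.      0.      1.    ]] [0.4474 0.1196 0.3859]
tray wrist 0.96 313.0 63.6 [0.4401 0.1976 0.    ]
tray_nose wrist 0.94 313.0 107.0 [0.4401 0.145  0.008 ]
mouth wrist 0.72 335.7 240.8 [ 0.4725 -0.0389  0.008 ]
bay_roof wrist 0.87 339.0 242.1 [ 0.4755 -0.0307  0.032 ]
grill wrist 0.75 338.1 292.3 [ 0.4784 -0.1282  0.    ]
```

View pics/w1.png

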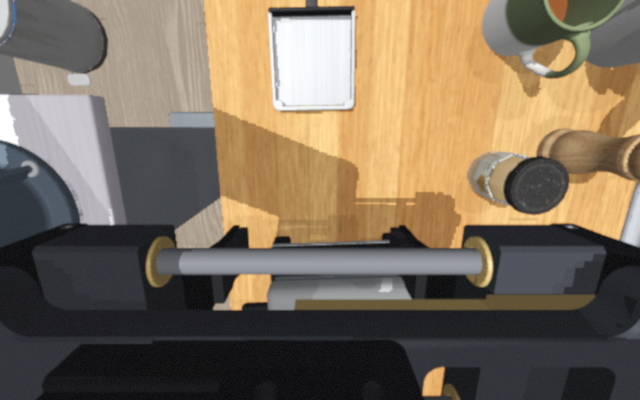

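The wrist view shows the tray (pan 272-355, rows 8-108) nearly straight. The gripper hides the grill at row 245. Stepping back 0.15 m will give a clear look at the grill's end face.

Emit:
arm_command:
  translation:
    - [0.5,0,0]
    - [1,0,0]
  rotation:
    - [0,0,0]
    - [0,0,0]
  grip: [-1,-1]

```text
time_s: 3.95
position: [0.4478, -0.0309, 0.2446]
tcp_rot: [[0.002, 0.0, 1.0], [-1.0, -0.0, 0.002], [0.0, -1.0, 0.0]]
force: [0.1, -0.0, -0.8]
opening: 0.999
```

Emit:
arm_command:
  translation:
    - [0.5,0,0]
    - [1,0,0.3]
    - [1,0,0.3]
    - [1,0,0.3]
  rotation:
    - [0,0,0]
    - [0,0,0]
    - [0,0,0]
    - [0,0,0]
  grip: [-1,-1,-1,-1]

```text
time_s: 4.35
position: [0.4719, -0.1116, 0.2443]
tcp_rot: [[-0.003, -0.0, 1.0], [-1.0, 0.0, -0.003], [-0.0, -1.0, -0.0]]
force: [-0.9, 0.2, -0.5]
opening: 1.001
```

```bash
python3 - <<'E'
from h import *
np.set_printoptions(precision=4,suppress=True)
c=wrist()
cv2.imwrite('pics/w2.png',cv2.resize(c['image'][0:260,140:540],(800,520),interpolation=cv2.INTER_CUBIC));spots('wrist',c)
import pickle;pickle.dump(c,open('w2.pkl','wb'))
E
```

```text
bay_roof wrist 0.85 318.5 117.8 [ 0.4716 -0.0309  0.032 ]
grill wrist 0.75 322.2 190.5 [ 0.4764 -0.1281  0.    ]
```

View pics/w2.png

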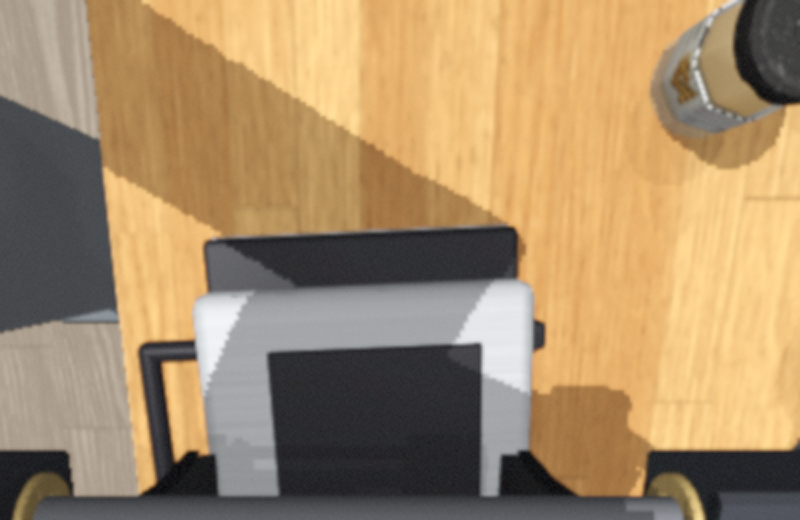

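```bash
python3 - <<'E'
from h import *
import pickle
np.set_printoptions(precision=4,suppress=True)
def fit(c,cols,v0,v1,z,sign):
    g=cv2.GaussianBlur(c['image'],(3,3),0).astype(float).max(2)
    P=[]
    for u in cols:
        d=np.diff(g[v0:v1,u])*sign; k=int(d.argmax())
        P.append(onz(c,u,v0+k+.5,z)[:2])
    P=np.array(P)
    for _ in range(3):
        p=np.polyfit(P[:,0],P[:,1],1);r=P[:,1]-np.polyval(p,P[:,0]);P=P[abs(r)<max(.002,1.5*r.std())]
    return p,r.std(),len(P)
c=pickle.load(open('w2.pkl','rb'))
p,s,n=fit(c,range(250,392,2),105,130,.058,-1)
print('grill edge slope deg',np.degrees(np.arctan(p[0])),s,n)
a=onz(c,140+207/2,240/2,.058);b=onz(c,140+516/2,228/2,.058);print(a,b,np.linalg.norm(a-b),(a+b)/2,np.polyval(p,(a+b)[0]/2))
# tray side edges in w1 at z=.016
c=pickle.load(open('w1.pkl','rb'))
p,s,n=fit(c,range(280,348,2),98,116,.008,-1)
print('tray nose slope deg',np.degrees(np.arctan(p[0])),s,n, np.polyval(p,.44))
E
```

```text
grill edge slope deg 2.266280503637267 0.00030637209290057413 71
[ 0.3873 -0.0339  0.058 ] [ 0.5604 -0.028   0.058 ] 0.17314855638325255 [ 0.4739 -0.0309  0.058 ] -0.02952934272195958
tray nose slope deg 1.2051112913915576 0.00038473254239650584 34 0.1426755158438744
```

Emit:
arm_command:
  translation:
    - [-0.5,0,0]
    - [-1,0,-0.4]
  rotation:
    - [0,0,0]
    - [0,-0.02,0]
  grip: [-1,-1]

```text
time_s: 4.9
position: [0.4443, -0.0313, 0.2452]
tcp_rot: [[0.02, 0.006, 1.0], [-1.0, -0.001, 0.02], [0.001, -1.0, 0.006]]
force: [0.3, 0.6, 1.2]
opening: 1.001
```

Emit:
arm_command:
  translation:
    - [-0.5,0,0]
    - [-1,0,0]
  rotation:
    - [0,0,0]
    - [0,0,0]
  grip: [-1,-1]

```text
time_s: 5.1
position: [0.4375, 0.0506, 0.2447]
tcp_rot: [[0.021, -0.0, 1.0], [-1.0, 0.0, 0.021], [-0.0, -1.0, -0.0]]
force: [1.2, 0.9, -0.5]
opening: 1.001
```

Emit:
arm_command:
  translation:
    - [-0.5,0,0]
    - [-1,0,0]
  rotation:
    - [0,0,0]
    - [0,0,0]
  grip: [-1,-1]

```text
time_s: 5.3
position: [0.4366, 0.1309, 0.2449]
tcp_rot: [[0.022, 0.001, 1.0], [-1.0, 0.0, 0.022], [-0.0, -1.0, 0.001]]
force: [1.5, -0.9, 0.1]
opening: 1.002
```

Emit:
arm_command:
  translation:
    - [-0.5,0.5,0]
    - [-1,1,0]
    - [-1,1,0]
    - [-1,1,0]
  rotation:
    - [0,0,0]
    - [0,0,0]
    - [0,0,0]
    - [0,0,0]
  grip: [-1,-1,-1,-1]

```text
time_s: 5.7
position: [0.4339, 0.2098, 0.1633]
tcp_rot: [[0.025, -0.004, 1.0], [-1.0, -0.001, 0.025], [0.001, -1.0, -0.004]]
force: [-0.7, 0.7, -0.4]
opening: 1.001
```

```bash
python3 - <<'E'
from h import *
np.set_printoptions(precision=4,suppress=True)
c=wrist()
cv2.imwrite('pics/w3.png',c['image']);spots('wrist',c,['tray_grip','tray','tray_nose'])
import pickle;pickle.dump(c,open('w3.pkl','wb'))
E
```

```text
tray_grip wrist 0.59 325.9 89.2 [0.4374 0.3135 0.026 ]
tray wrist 0.94 325.4 204.4 [0.441  0.1953 0.    ]
tray_nose wrist 0.75 324.2 249.8 [0.4411 0.1436 0.008 ]
```

View pics/w3.png

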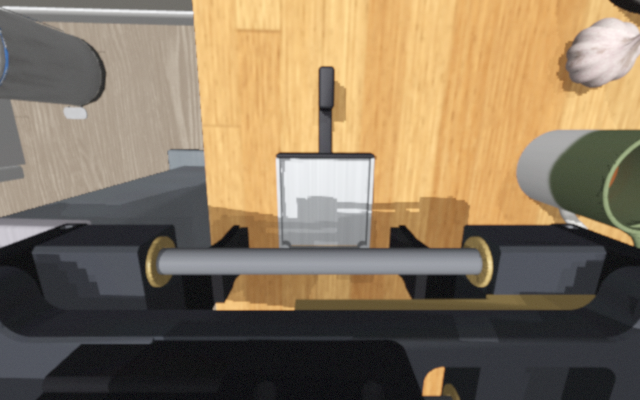

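Grip seen at (326,67–110), measured at about (0.4375, 0.3135), which agrees with the nose position and the given sizes. Moving in to grasp.

Emit:
arm_command:
  translation:
    - [-0.5,0,0]
    - [-1,0,0.06]
  rotation:
    - [0,0,0]
    - [0,0,0]
  grip: [-1,-1]

```text
time_s: 6.1
position: [0.4395, 0.2878, 0.1661]
tcp_rot: [[0.016, 0.002, 1.0], [-1.0, 0.0, 0.016], [-0.0, -1.0, 0.002]]
force: [0.7, 0.8, -0.3]
opening: 0.996
```

Emit:
arm_command:
  translation:
    - [-0.29,0,0]
    - [-0.29,0,0]
    - [-0.29,0.3,0]
    - [-0.29,0.6,0]
    - [-0.29,0.6,0]
  rotation:
    - [0,0,0]
    - [0,0,0]
    - [0,0,0]
    - [0,0,0]
    - [0,0,0]
  grip: [-0.3,-0.3,-0.3,-0.3,-0.3]

```text
time_s: 6.6
position: [0.4367, 0.3096, 0.1151]
tcp_rot: [[0.02, -0.005, 1.0], [-1.0, -0.003, 0.02], [0.002, -1.0, -0.005]]
force: [0.3, 0.0, -0.3]
opening: 0.678
```

```bash
python3 - <<'E'
from h import *
c=wrist();cv2.imwrite('pics/w4.png',c['image']);spots('wrist',c,['tray_grip'])
c=eyes.capture('scene');spots('scene',c,['tray_grip'])
print(proj(c,[[.4375,.3135,.052]]))
print(np.round(bot.read_state()['position'],4))
cv2.imwrite('pics/s4.png',cv2.resize(c['image'][180:330,240:440],(800,600)))
E
```

```text
tray_grip scene 0.72 309.4 271.9 [0.4389 0.313  0.026 ]
[[309.5699036  266.82111325]]
[0.4392 0.3116 0.1179]
```

View pics/s4.png

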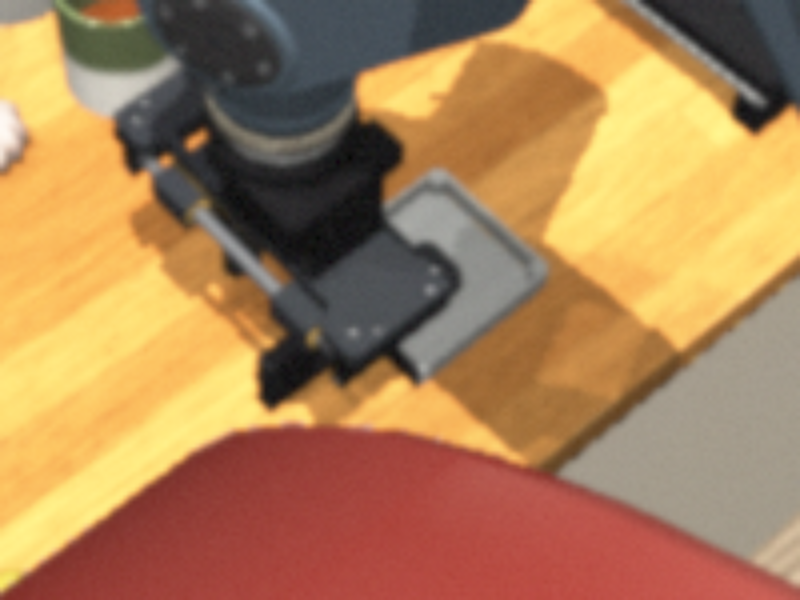

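Emit:
arm_command:
  translation:
    - [0,0.4,0]
    - [0,0.8,0]
    - [0,1,0]
    - [0,1,0]
  rotation:
    - [0,0,0]
    - [0,0,0]
    - [0,0,0]
    - [0,0,0]
  grip: [-0.3,-0.3,-0.3,-0.3]

```text
time_s: 7.2
position: [0.4376, 0.3115, 0.0357]
tcp_rot: [[0.021, -0.002, 1.0], [-1.0, -0.001, 0.021], [0.001, -1.0, -0.002]]
force: [-0.5, -0.3, 0.4]
opening: 0.648
```

Emit:
arm_command:
  translation:
    - [0,0,0]
    - [0,0,0]
    - [0,0,0]
    - [0,0,0]
    - [0,0,0]
  rotation:
    - [0,0,0]
    - [0,0,0]
    - [0,0,0]
    - [0,0,0]
    - [0,0,0]
  grip: [0,0.3,0.6,1,1]

```text
time_s: 7.7
position: [0.4383, 0.3122, 0.0372]
tcp_rot: [[0.021, 0.001, 1.0], [-1.0, 0.0, 0.021], [-0.0, -1.0, 0.001]]
force: [0.2, -0.8, 0.3]
opening: 0.281
```

Emit:
arm_command:
  translation:
    - [0,0,0]
    - [0,0,0]
    - [0,0,0]
  rotation:
    - [0,0,0]
    - [0,0,0]
    - [0,0,0]
  grip: [1,1,1]

```text
time_s: 8.0
position: [0.4379, 0.3121, 0.0368]
tcp_rot: [[0.021, -0.0, 1.0], [-1.0, 0.0, 0.021], [-0.0, -1.0, -0.0]]
force: [-0.8, 0.4, 2.8]
opening: 0.158
```

Grasped (opening 13.7 mm). I'll slide the tray onto the mouth's centre line and up to the mouth.

Emit:
arm_command:
  translation:
    - [0,0,0.07]
    - [0,0,0.14]
    - [0,0,0.21]
    - [0,0,0.28]
    - [0,0,0.28]
  rotation:
    - [0,-0.005,0]
    - [0,-0.01,0]
    - [0,-0.0145,0]
    - [0,-0.0175,0]
    - [0,-0.0175,0]
  grip: [1,1,1,1,1]

```text
time_s: 8.5
position: [0.46, 0.3123, 0.0368]
tcp_rot: [[0.039, -0.001, 0.999], [-0.999, -0.001, 0.039], [0.001, -1.0, -0.001]]
force: [-1.7, -1.1, 5.3]
opening: 0.158
```

Emit:
arm_command:
  translation:
    - [0.2,0,0]
    - [0.4,0,0]
    - [0.6,0,0]
    - [0.8,0,0]
    - [1,0,0]
  rotation:
    - [0,0,0]
    - [0,0,0]
    - [0,0,0]
    - [0,0,0]
    - [0,0,0]
  grip: [1,1,1,1,1]

```text
time_s: 9.0
position: [0.464, 0.2311, 0.0368]
tcp_rot: [[0.039, 0.001, 0.999], [-0.999, 0.0, 0.039], [-0.0, -1.0, 0.001]]
force: [0.0, 2.2, 3.8]
opening: 0.155
```

Emit:
arm_command:
  translation:
    - [0.2,0,0]
    - [0.4,0,0]
    - [0.6,0,0]
    - [0.8,0,0]
    - [0.8,0,0]
  rotation:
    - [0,0,0]
    - [0,0,0]
    - [0,0,0]
    - [0,0,0]
    - [0,0,0]
  grip: [1,1,1,1,1]

```text
time_s: 9.5
position: [0.4661, 0.1655, 0.0367]
tcp_rot: [[0.038, -0.001, 0.999], [-0.999, -0.001, 0.038], [0.001, -1.0, -0.001]]
force: [0.0, -3.6, 5.0]
opening: 0.155
```

```bash
python3 - <<'E'
from h import *
s=bot.read_state();print(s['position'],s['tcp_rot'],s['force'],s['moment'])
T=eyes.capture('top');c=eyes.capture('scene')
for n,k in(('top',T),('scene',c)): spots(n,k)
a=cv2.resize(c['image'][150:280,310:510],(800,520));cv2.imwrite('pics/s5.png',a)
b=cv2.resize(T['image'][190:270,270:430],(800,400));cv2.imwrite('pics/t5.png',b)
cv2.imwrite('pics/c5.png',np.vstack([cv2.resize(a,(500,325)),cv2.resize(b,(500,250))]))
E
```

```text
[0.46612355 0.16549451 0.03672817] [[ 3.79594199e-02 -5.75346429e-04  9.99279116e-01]
 [-9.99278272e-01 -1.44336741e-03  3.79585568e-02]
 [ 1.42048759e-03 -9.99998793e-01 -6.29720575e-04]] [ 0.01828928 -3.64048779  5.01636072] [-0.60146829 -0.16771308 -0.03033814]
tray top 0.37 205.6 252.8 [0.4103 0.5135 0.    ]
mouth top 0.84 377.3 231.5 [ 0.4737 -0.0354  0.008 ]
bay_roof top 0.56 381.1 227.9 [ 0.4815 -0.0442  0.032 ]
grill top 0.92 406.5 229.8 [ 0.4798 -0.1313  0.    ]
tray_grip scene 0.67 346.9 230.0 [0.4693 0.1698 0.026 ]
tray scene 0.85 381.6 208.5 [0.4731 0.0438 0.    ]
tray_nose scene 0.89 399.4 197.2 [ 0.4658 -0.0126  0.008 ]
mouth scene 0.92 402.1 196.8 [ 0.4622 -0.0189  0.008 ]
bay_roof scene 0.73 405.3 185.5 [ 0.4721 -0.0361  0.032 ]
```

View pics/c5.png

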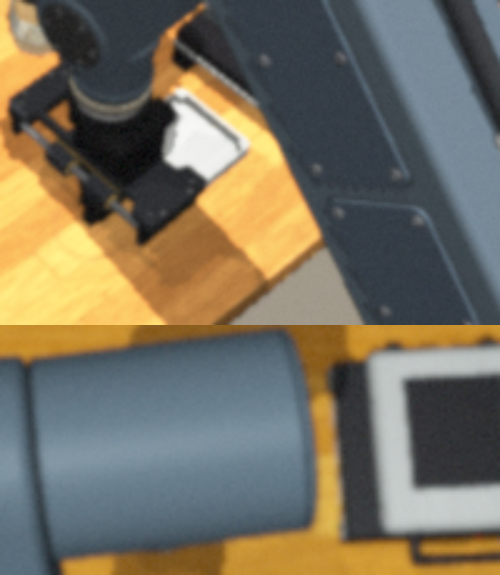

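Tray is lined up about 26 mm before the mouth. Now to take off a little downward pressure, enter about 28 mm, and feel sideways.

Emit:
arm_command:
  translation:
    - [0,-0.006,0]
    - [0.15,-0.006,0]
    - [0.3,-0.006,0]
    - [0.3,-0.006,0]
  rotation:
    - [0,0,0]
    - [0,0,0]
    - [0,0,0]
    - [0,0,0]
  grip: [1,1,1,1]

```text
time_s: 10.6
position: [0.4669, 0.1429, 0.0368]
tcp_rot: [[0.038, -0.001, 0.999], [-0.999, -0.0, 0.038], [0.0, -1.0, -0.001]]
force: [-0.0, -0.4, -0.3]
opening: 0.155
```

Emit:
arm_command:
  translation:
    - [0.08,0,0]
    - [0.16,0,0]
    - [0.24,0,0]
    - [0.32,0,0]
    - [0.38,0,0]
  rotation:
    - [0,0,0]
    - [0,0,0]
    - [0,0,0]
    - [0,0,0]
    - [0,0,0]
  grip: [1,1,1,1,1]

```text
time_s: 11.1
position: [0.4682, 0.1137, 0.037]
tcp_rot: [[0.039, -0.0, 0.999], [-0.999, 0.0, 0.039], [-0.0, -1.0, -0.0]]
force: [0.5, 0.8, -2.1]
opening: 0.158
```

```bash
cat > st.py <<'E'
from h import *
np.set_printoptions(precision=4,suppress=True)
S=[]
for i in range(3): S.append(bot.read_state());eyes.capture('wrist')
for k in('position','force','moment'): print(k,np.mean([s[k] for s in S],0))
print(S[-1]['tcp_rot'][:,0],S[-1]['time_s'])
E
python3 st.py
```

```text
position [0.4683 0.1135 0.037 ]
force [ 0.1953 -0.0614 -2.0422]
moment [ 0.0348 -0.1099  0.0234]
[ 0.0388 -0.9992  0.0001] 11.2
```

Emit:
arm_command:
  translation:
    - [0.03,0,0]
    - [0.05,0,0]
    - [0.05,0,0]
  rotation:
    - [0,0,0]
    - [0,0,0]
    - [0,0,0]
  grip: [1,1,1]

```text
time_s: 11.55
position: [0.4684, 0.1102, 0.037]
tcp_rot: [[0.04, -0.0, 0.999], [-0.999, -0.0, 0.04], [0.0, -1.0, -0.0]]
force: [-0.2, -0.3, -2.4]
opening: 0.154
```

Emit:
arm_command:
  translation:
    - [0,0,0.025]
    - [0,0,0.05]
    - [0,0,0.05]
  rotation:
    - [0,0,0]
    - [0,0,0]
    - [0,0,0]
  grip: [1,1,1]

```text
time_s: 11.85
position: [0.4723, 0.1107, 0.037]
tcp_rot: [[0.039, -0.001, 0.999], [-0.999, 0.0, 0.039], [-0.0, -1.0, -0.001]]
force: [-0.5, 0.9, -1.7]
opening: 0.161
```

```bash
python3 st.py
```

```text
position [0.4722 0.1107 0.037 ]
force [-0.6543  0.6661 -1.7692]
moment [ 0.1383  0.0201 -0.1398]
[ 0.0396 -0.9992 -0.0001] 11.95
```

Emit:
arm_command:
  translation:
    - [0,0,0.012]
    - [0,0,0.025]
    - [0,0,0.025]
  rotation:
    - [0,0,0]
    - [0,0,0]
    - [0,0,0]
  grip: [1,1,1]

```text
time_s: 12.3
position: [0.4734, 0.1109, 0.0369]
tcp_rot: [[0.039, -0.002, 0.999], [-0.999, 0.001, 0.039], [-0.001, -1.0, -0.002]]
force: [-3.3, 3.5, -1.8]
opening: 0.157
```

```bash
python3 st.py
```

```text
position [0.4734 0.1109 0.0369]
force [-3.2874  3.5697 -1.1335]
moment [ 0.6406  0.4176 -0.3553]
[ 0.0391 -0.9992 -0.0005] 12.4
```

Contact on the +x wall at TCP x≈0.472, so the channel centre is likely about 9 mm toward −x. I'll shift there, go deeper in the funnel and feel both sides.

Emit:
arm_command:
  translation:
    - [0,0,-0.05]
    - [0,0,-0.1]
    - [0,0,-0.15]
    - [0,0,-0.19]
    - [0,0,-0.19]
  rotation:
    - [0,0,0]
    - [0,0,0]
    - [0,0,0]
    - [0,0,0]
    - [0,0,0]
  grip: [1,1,1,1,1]

```text
time_s: 12.95
position: [0.4588, 0.1098, 0.0371]
tcp_rot: [[0.04, -0.0, 0.999], [-0.999, -0.0, 0.04], [0.0, -1.0, -0.0]]
force: [-0.5, 0.4, -1.9]
opening: 0.16
```

Emit:
arm_command:
  translation:
    - [0.03,0,0]
    - [0.06,0,0]
    - [0.09,0,0]
    - [0.12,0,0]
    - [0.12,0,0]
  rotation:
    - [0,0,0]
    - [0,0,0]
    - [0,0,0]
    - [0,0,0]
    - [0,0,0]
  grip: [1,1,1,1,1]

```text
time_s: 13.45
position: [0.4598, 0.0999, 0.037]
tcp_rot: [[0.039, 0.0, 0.999], [-0.999, -0.0, 0.039], [0.0, -1.0, 0.0]]
force: [-0.0, -0.2, -2.7]
opening: 0.164
```

```bash
python3 st.py
```

```text
position [0.4598 0.1001 0.037 ]
force [-0.113  -0.1365 -2.637 ]
moment [-0.002  -0.0579 -0.0199]
[ 0.0395 -0.9992  0.0001] 13.55
```

Emit:
arm_command:
  translation:
    - [0,0,-0.03]
    - [0,0,-0.05]
    - [0,0,-0.05]
  rotation:
    - [0,0,0]
    - [0,0,0]
    - [0,0,0]
  grip: [1,1,1]

```text
time_s: 13.9
position: [0.4551, 0.1003, 0.0371]
tcp_rot: [[0.04, -0.001, 0.999], [-0.999, 0.0, 0.04], [-0.0, -1.0, -0.001]]
force: [-0.6, -0.4, -1.8]
opening: 0.16
```

Emit:
arm_command:
  translation:
    - [0,0,-0.015]
    - [0,0,-0.03]
    - [0,0,-0.03]
  rotation:
    - [0,0,0]
    - [0,0,0]
    - [0,0,0]
  grip: [1,1,1]

```text
time_s: 14.2
position: [0.453, 0.1002, 0.037]
tcp_rot: [[0.04, -0.0, 0.999], [-0.999, 0.0, 0.04], [-0.0, -1.0, -0.0]]
force: [0.8, -0.6, -1.8]
opening: 0.156
```

```bash
python3 st.py
```

```text
position [0.4531 0.1002 0.037 ]
force [ 0.0288 -0.6074 -2.0371]
moment [ 0.1165 -0.0948  0.0202]
[ 0.0395 -0.9992 -0.0001] 14.3
```

Emit:
arm_command:
  translation:
    - [0,0,0.035]
    - [0,0,0.07]
    - [0.03,0,0.07]
    - [0.06,0,0.07]
    - [0.06,0,0.07]
  rotation:
    - [0,0,0]
    - [0,0,0]
    - [0,0,0]
    - [0,0,0]
    - [0,0,0]
  grip: [1,1,1,1,1]

```text
time_s: 14.85
position: [0.4592, 0.0952, 0.037]
tcp_rot: [[0.039, 0.0, 0.999], [-0.999, -0.0, 0.039], [0.0, -1.0, 0.0]]
force: [0.3, -0.4, -2.4]
opening: 0.152
```

```bash
python3 st.py
```

```text
position [0.4591 0.0953 0.037 ]
force [ 0.3121 -0.4528 -2.3141]
moment [ 0.0175 -0.1135  0.0295]
[ 0.0396 -0.9992  0.0001] 14.95
```

Emit:
arm_command:
  translation:
    - [0,0,0.02]
    - [0,0,0.04]
    - [0,0,0.04]
  rotation:
    - [0,0,0]
    - [0,0,0]
    - [0,0,0]
  grip: [1,1,1]

```text
time_s: 15.3
position: [0.4625, 0.0957, 0.037]
tcp_rot: [[0.04, 0.0, 0.999], [-0.999, 0.0, 0.04], [-0.0, -1.0, 0.0]]
force: [-0.6, -0.2, -2.4]
opening: 0.155
```

Emit:
arm_command:
  translation:
    - [0,0,0.015]
    - [0,0,0.03]
    - [0,0,0.03]
  rotation:
    - [0,0,0]
    - [0,0,0]
    - [0,0,0]
  grip: [1,1,1]

```text
time_s: 15.6
position: [0.4644, 0.0959, 0.037]
tcp_rot: [[0.039, -0.001, 0.999], [-0.999, 0.0, 0.039], [-0.0, -1.0, -0.001]]
force: [-0.5, -0.0, -1.7]
opening: 0.157
```

```bash
python3 st.py
```

```text
position [0.4644 0.0959 0.037 ]
force [-0.7588  0.623  -1.8115]
moment [ 0.1264 -0.0111 -0.1273]
[ 0.0395 -0.9992 -0.0001] 15.7
```

Emit:
arm_command:
  translation:
    - [0,0,-0.05]
    - [0,0,-0.1]
    - [0,0,-0.11]
    - [0,0,-0.11]
  rotation:
    - [0,0,0]
    - [0,0,0]
    - [0,0,0]
    - [0,0,0]
  grip: [1,1,1,1]

```text
time_s: 16.15
position: [0.4555, 0.0954, 0.0371]
tcp_rot: [[0.04, -0.0, 0.999], [-0.999, -0.0, 0.04], [-0.0, -1.0, -0.0]]
force: [-0.4, 0.0, -2.2]
opening: 0.157
```

```bash
python3 st.py
```

```text
position [0.4556 0.0954 0.037 ]
force [ 0.0572 -0.6379 -2.1156]
moment [ 0.0934 -0.0631 -0.0232]
[ 0.0394 -0.9992 -0.0001] 16.25
```

Emit:
arm_command:
  translation:
    - [0,0,-0.015]
    - [0,0,-0.02]
    - [0,0,-0.02]
  rotation:
    - [0,0,0]
    - [0,0,0]
    - [0,0,0]
  grip: [1,1,1]

```text
time_s: 16.6
position: [0.4544, 0.0953, 0.0371]
tcp_rot: [[0.04, 0.0, 0.999], [-0.999, -0.0, 0.04], [0.0, -1.0, 0.0]]
force: [0.1, 0.2, -2.4]
opening: 0.155
```

```bash
python3 st.py
```

```text
position [0.4544 0.0953 0.0371]
force [ 0.1539  0.0822 -2.6025]
moment [ 0.0614 -0.128   0.0503]
[ 0.0398 -0.9992  0.0001] 16.7
```

Emit:
arm_command:
  translation:
    - [0,0,-0.01]
    - [0,0,-0.02]
    - [0,0,-0.02]
  rotation:
    - [0,0,0]
    - [0,0,0]
    - [0,0,0]
  grip: [1,1,1]

```text
time_s: 17.05
position: [0.4532, 0.0954, 0.0371]
tcp_rot: [[0.04, 0.002, 0.999], [-0.999, -0.0, 0.04], [0.0, -1.0, 0.002]]
force: [1.2, 1.9, -1.7]
opening: 0.161
```

```bash
python3 st.py
```

```text
position [0.4532 0.0954 0.0371]
force [ 1.5025  1.9822 -2.2658]
moment [ 0.377  -0.366   0.1865]
[ 0.04   -0.9992  0.    ] 17.15
```

Both walls felt at this depth: 0.4537 and 0.4641, so the centre is x≈0.4589. Centring and advancing gently.

Emit:
arm_command:
  translation:
    - [0,0,0.04]
    - [0,0,0.08]
    - [0.04,0,0.08]
    - [0.08,0,0.08]
    - [0.08,0,0.08]
  rotation:
    - [0,0,0]
    - [0,0,0]
    - [0,0,0]
    - [0,0,0]
    - [0,0,0]
  grip: [1,1,1,1,1]

```text
time_s: 17.7
position: [0.4592, 0.0886, 0.037]
tcp_rot: [[0.039, -0.0, 0.999], [-0.999, -0.0, 0.039], [0.0, -1.0, -0.0]]
force: [0.1, -1.2, -2.5]
opening: 0.156
```

```bash
python3 st.py
```

```text
position [0.4592 0.0887 0.037 ]
force [-0.0263 -0.7297 -2.223 ]
moment [ 0.0036 -0.1353 -0.0022]
[ 0.0392 -0.9992  0.0001] 17.8
```

Emit:
arm_command:
  translation:
    - [0.04,0,0]
    - [0.08,0,0]
    - [0.08,0,0]
  rotation:
    - [0,0,0]
    - [0,0,0]
    - [0,0,0]
  grip: [1,1,1]

```text
time_s: 18.15
position: [0.4595, 0.0824, 0.037]
tcp_rot: [[0.039, -0.0, 0.999], [-0.999, -0.0, 0.039], [0.0, -1.0, -0.0]]
force: [0.7, -0.3, -2.4]
opening: 0.16
```

```bash
python3 st.py
```

```text
position [0.4595 0.0825 0.037 ]
force [ 0.2033 -0.1058 -2.3651]
moment [ 0.0305 -0.0675 -0.017 ]
[ 0.0394 -0.9992  0.    ] 18.25
```

Emit:
arm_command:
  translation:
    - [0.04,0,0]
    - [0.08,0,0]
    - [0.08,0,0]
  rotation:
    - [0,0,0]
    - [0,0,0]
    - [0,0,0]
  grip: [1,1,1]

```text
time_s: 18.6
position: [0.4599, 0.076, 0.037]
tcp_rot: [[0.039, 0.0, 0.999], [-0.999, -0.0, 0.039], [0.0, -1.0, 0.0]]
force: [1.0, -1.4, -2.6]
opening: 0.157
```

```bash
python3 st.py
```

```text
position [0.4598 0.0761 0.037 ]
force [ 0.1389 -0.8747 -2.4553]
moment [ 0.0364 -0.0783  0.0136]
[ 0.0394 -0.9992  0.0001] 18.7
```

Emit:
arm_command:
  translation:
    - [0.04,0,0]
    - [0.08,0,0]
    - [0.08,0,0]
  rotation:
    - [0,0,0]
    - [0,0,0]
    - [0,0,0]
  grip: [1,1,1]

```text
time_s: 19.05
position: [0.4601, 0.0696, 0.037]
tcp_rot: [[0.039, 0.0, 0.999], [-0.999, -0.0, 0.039], [0.0, -1.0, 0.0]]
force: [0.4, -0.5, -3.2]
opening: 0.162
```

```bash
python3 st.py
```

```text
position [0.4601 0.0697 0.037 ]
force [ 0.183  -0.631  -2.4732]
moment [ 0.0261 -0.0916 -0.0113]
[ 0.0394 -0.9992  0.    ] 19.15
```

Emit:
arm_command:
  translation:
    - [0.02,0,0]
    - [0.04,0,0]
    - [0.05,0,0]
  rotation:
    - [0,0,0]
    - [0,0,0]
    - [0,0,0]
  grip: [1,1,1]

```text
time_s: 19.5
position: [0.4602, 0.0659, 0.037]
tcp_rot: [[0.04, -0.0, 0.999], [-0.999, 0.0, 0.04], [-0.0, -1.0, -0.0]]
force: [-0.5, 0.3, -1.9]
opening: 0.159
```

Emit:
arm_command:
  translation:
    - [0.02,0,0]
    - [0.04,0,0]
    - [0.05,0,0]
  rotation:
    - [0,0,0]
    - [0,0,0]
    - [0,0,0]
  grip: [1,1,1]

```text
time_s: 19.8
position: [0.4604, 0.0618, 0.037]
tcp_rot: [[0.04, -0.0, 0.999], [-0.999, -0.0, 0.04], [0.0, -1.0, -0.0]]
force: [0.3, 0.3, -1.9]
opening: 0.155
```

```bash
python3 st.py
```

```text
position [0.4604 0.0618 0.037 ]
force [-0.116  -0.4606 -1.9165]
moment [ 0.0853 -0.0693 -0.0007]
[ 0.0396 -0.9992  0.0001] 19.9
```

Emit:
arm_command:
  translation:
    - [0.02,0,0]
    - [0.04,0,0]
    - [0.05,0,0]
  rotation:
    - [0,0,0]
    - [0,0,0]
    - [0,0,0]
  grip: [1,1,1]

```text
time_s: 20.25
position: [0.4605, 0.0579, 0.037]
tcp_rot: [[0.04, 0.0, 0.999], [-0.999, 0.0, 0.04], [-0.0, -1.0, 0.0]]
force: [-0.3, 1.0, -1.6]
opening: 0.155
```

Emit:
arm_command:
  translation:
    - [0.02,0,0]
    - [0.04,0,0]
    - [0.05,0,0]
  rotation:
    - [0,0,0]
    - [0,0,0]
    - [0,0,0]
  grip: [1,1,1]

```text
time_s: 20.55
position: [0.4607, 0.0538, 0.037]
tcp_rot: [[0.04, -0.0, 0.999], [-0.999, -0.0, 0.04], [0.0, -1.0, -0.0]]
force: [-0.3, 0.1, -3.3]
opening: 0.158
```

```bash
python3 st.py
```

```text
position [0.4607 0.0538 0.037 ]
force [-0.2116 -0.4376 -2.5914]
moment [ 0.0809 -0.1039  0.0235]
[ 0.0396 -0.9992  0.0001] 20.65
```

Emit:
arm_command:
  translation:
    - [0.02,0,0]
    - [0.04,0,0]
    - [0.05,0,0]
  rotation:
    - [0,0,0]
    - [0,0,0]
    - [0,0,0]
  grip: [1,1,1]

```text
time_s: 21.0
position: [0.4607, 0.05, 0.037]
tcp_rot: [[0.04, -0.0, 0.999], [-0.999, 0.0, 0.04], [-0.0, -1.0, -0.0]]
force: [0.4, 2.0, -1.6]
opening: 0.16
```

Emit:
arm_command:
  translation:
    - [0.02,0,0]
    - [0.04,0,0]
    - [0.05,0,0]
  rotation:
    - [0,0,0]
    - [0,0,0]
    - [0,0,0]
  grip: [1,1,1]

```text
time_s: 21.3
position: [0.4609, 0.0459, 0.037]
tcp_rot: [[0.039, -0.0, 0.999], [-0.999, 0.0, 0.039], [-0.0, -1.0, -0.0]]
force: [0.6, 2.9, -2.2]
opening: 0.16
```

```bash
python3 st.py
```

```text
position [0.4609 0.0458 0.037 ]
force [-0.1391  2.3119 -1.9321]
moment [ 0.3765 -0.045   0.0235]
[ 0.0395 -0.9992  0.0001] 21.4
```

Plate is sliding at about 2 N. Now 1 mm steps until the firm stop.

Emit:
arm_command:
  translation:
    - [0.006,0,0]
    - [0.012,0,0]
    - [0.012,0,0]
  rotation:
    - [0,0,0]
    - [0,0,0]
    - [0,0,0]
  grip: [1,1,1]

```text
time_s: 21.75
position: [0.4607, 0.0456, 0.037]
tcp_rot: [[0.039, -0.001, 0.999], [-0.999, 0.001, 0.039], [-0.001, -1.0, -0.001]]
force: [-0.8, 6.5, -1.2]
opening: 0.162
```

```bash
python3 st.py
```

```text
position [0.4607 0.0456 0.037 ]
force [-0.0958  6.1151 -1.3102]
moment [ 1.061  -0.0884  0.061 ]
[ 0.0396 -0.9992 -0.0007] 21.85
```

Emit:
arm_command:
  translation:
    - [0.006,0,0]
    - [0.012,0,0]
    - [0.012,0,0]
  rotation:
    - [0,0,0]
    - [0,0,0]
    - [0,0,0]
  grip: [1,1,1]

```text
time_s: 22.2
position: [0.4606, 0.0456, 0.0371]
tcp_rot: [[0.039, -0.0, 0.999], [-0.999, 0.002, 0.039], [-0.002, -1.0, -0.0]]
force: [0.8, 11.5, -1.1]
opening: 0.158
```

```bash
python3 st.py
```

```text
position [0.4606 0.0456 0.0371]
force [ 0.8455 11.3326 -0.8215]
moment [ 1.9448 -0.1815  0.0928]
[ 0.0391 -0.9992 -0.0016] 22.3
```

Firm stop at y=0.0456 (11 N, no give). I'll ease off, set the tray down on the worktop, press once more lightly and let go.

Emit:
arm_command:
  translation:
    - [-0.02,0,0]
    - [-0.02,0.006,0]
    - [-0.02,0.008,0]
    - [-0.01,0.008,0]
    - [0,0.008,0]
  rotation:
    - [0,0,0]
    - [0,0,0]
    - [0,0,0]
    - [0,0,0]
    - [0,0,0]
  grip: [1,1,1,1,1]

```text
time_s: 22.85
position: [0.4609, 0.0455, 0.0367]
tcp_rot: [[0.038, 0.0, 0.999], [-0.999, 0.002, 0.038], [-0.002, -1.0, 0.0]]
force: [1.1, 17.7, 3.5]
opening: 0.162
```

```bash
python3 st.py
```

```text
position [0.4609 0.0456 0.0367]
force [ 0.8053 15.3301  3.4391]
moment [ 2.4341 -0.2291  0.145 ]
[ 0.0384 -0.9993 -0.0019] 22.95
```

Emit:
arm_command:
  translation:
    - [-0.01,0,0]
    - [-0.02,0,0]
    - [-0.025,0,0]
    - [-0.025,0,0]
  rotation:
    - [0,0,0]
    - [0,0,0]
    - [0,0,0]
    - [0,0,0]
  grip: [1,1,1,1]

```text
time_s: 23.4
position: [0.4609, 0.0458, 0.0367]
tcp_rot: [[0.04, 0.0, 0.999], [-0.999, -0.0, 0.04], [0.0, -1.0, 0.0]]
force: [-1.6, 2.5, 5.7]
opening: 0.156
```

```bash
python3 st.py
```

```text
position [0.4609 0.0458 0.0367]
force [-1.154   2.4736  5.5826]
moment [0.3609 0.1088 0.0879]
[ 0.0396 -0.9992  0.0002] 23.5
```

Emit:
arm_command:
  translation:
    - [0,0,0]
    - [0,0,0]
    - [0,0,0]
    - [0,0,0]
    - [0,0,0]
  rotation:
    - [0,0,0]
    - [0,0,0]
    - [0,0,0]
    - [0,0,0]
    - [0,0,0]
  grip: [0.5,0.2,0,0,0]

```text
time_s: 24.05
position: [0.461, 0.046, 0.0363]
tcp_rot: [[0.04, -0.0, 0.999], [-0.999, -0.0, 0.04], [0.0, -1.0, -0.0]]
force: [0.1, 0.3, -0.5]
opening: 0.472
```

Emit:
arm_command:
  translation:
    - [0,-0.2,0]
    - [0,-0.5,0]
    - [0,-1,0]
    - [0,-1,0]
  rotation:
    - [0,0,0]
    - [0,0,0]
    - [0,0,0]
    - [0,0,0]
  grip: [0,0,0,0]

```text
time_s: 24.45
position: [0.4635, 0.0458, 0.1198]
tcp_rot: [[0.04, 0.008, 0.999], [-0.999, -0.001, 0.04], [0.002, -1.0, 0.008]]
force: [0.0, 0.0, -0.7]
opening: 0.495
```

Emit:
arm_command:
  translation:
    - [0,-0.5,0]
    - [0,-1,0]
  rotation:
    - [0,0,0]
    - [0,0,0]
  grip: [0,0]

```text
time_s: 24.65
position: [0.4598, 0.0462, 0.196]
tcp_rot: [[0.04, -0.004, 0.999], [-0.999, 0.001, 0.04], [-0.001, -1.0, -0.004]]
force: [1.1, -0.3, -0.5]
opening: 0.503
```

Emit:
arm_command:
  translation:
    - [-0.1,0,0]
    - [-0.1,0,0]
    - [-0.1,0,0]
  rotation:
    - [0,0,0]
    - [0,0,0]
    - [0,0,0]
  grip: [0,0,0]

```text
time_s: 24.95
position: [0.4595, 0.0543, 0.1951]
tcp_rot: [[0.04, -0.003, 0.999], [-0.999, 0.0, 0.04], [-0.0, -1.0, -0.003]]
force: [-0.4, 0.5, -0.4]
opening: 0.501
```

```bash
python3 st.py; python3 - <<'E'
from h import *
c=wrist();spots('wrist',c,['tray_grip','mouth','bay_roof']);S=eyes.capture('scene');spots('scene',S,['tray_grip'])
print(proj(c,[[.4607,.0458,.052]]),proj(S,[[.4607,.0458,.026]]))
cv2.imwrite('pics/f.png',np.vstack([cv2.resize(c['image'],(480,300)),cv2.resize(S['image'][140:260,300:500],(480,288))]))
E
```

```text
position [0.4595 0.0542 0.195 ]
force [-0.2894  0.1068  0.2505]
moment [ 0.0091 -0.0557  0.0008]
[ 0.0398 -0.9992 -0.0005] 25.05
tray_grip wrist 0.76 322.8 196.5 [0.464  0.0475 0.026 ]
bay_roof wrist 0.75 325.8 261.6 [ 0.4708 -0.0304  0.032 ]
tray_grip scene 0.77 382.7 205.0 [0.4674 0.0495 0.026 ]
[[319.90936881 203.81589966]] [[385.6327904  205.90900703]]
```

View pics/f.png

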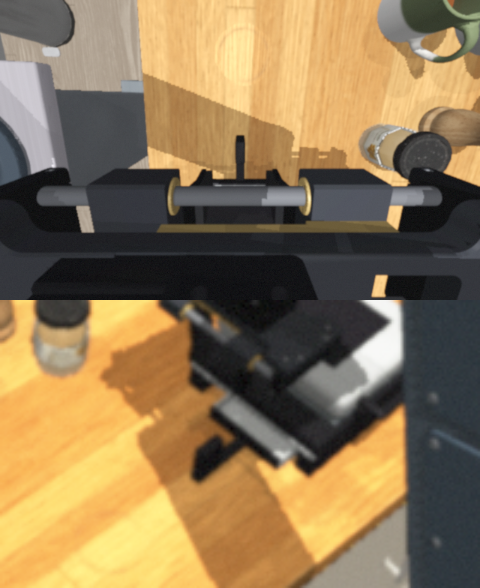

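```bash
python3 -c "
from rig import bot
print(bot.hand_in())"
```

```text
the job is handed in; nothing more can be done
None
```

The tray is in the bay against its stop, the gripper has let go and is clear, and the job is handed in, at about 25 s of the 72 s.

- **Finding the channel:** I felt both funnel walls with contact forces of about 1–5 N. The channel's centre was about 9–10 mm toward −own y (the robot's side). The tray then ran in with no noticeable side force.
- **Reaching the stop:** The seat plate slid at about 2 N, then the tray met a firm stop. It stopped at the same place on a second push after I set it down on the worktop. The highest push was about 15–18 N, and the turning moment was small, so it is not bearing on one lug.
- **Before release:** I eased off to about 2.5 N before opening. The final pictures show the grip within about 2–7 mm of where I released it. The pan sticks out about 19 mm, which puts its nose about 93 mm inside. The jar and mug show in place in the last picture; I did not check the garlic and lemon again.
- **Less certain:** I stepped about 4 mm at a time when the plate was first touched, so its travel is only known to be 4.4–8.2 mm. That fits the full 8 mm only at the top of the range, so "fully home" rests mainly on the firm stop. The two cameras also disagreed by 2–3 mm on the final grip position.

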